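# Shut one drawer to free the other in an interlocked parts chest

### The arm

A 7-joint arm with a two-finger parallel gripper is mounted at the origin on a cart in front of the work surface, level with it; the furniture and walls round the work are solid. World frame = base frame: x ahead of the robot, y to its left, z up, the work surface at z = 0. Lengths are in m, angles in rad, forces in N, time in s.
With the tool pointing down it reaches from about 0.4 to 0.875 m from the base axis. Payload 6.5 kg.
Tool frame: the origin (TCP) lies on the centre line of the jaws, within the pads' length; the fingertips stand 19 mm ahead of it and the grasp point (between the pads) is the TCP; z points along the fingers, y is the line along which they close (so a half turn about z gives the same grasp; the last joint's range is limited). The gripper opens to 85 mm and grips with 20 to 120 N. Pads are 22 mm wide; open, the fingers measure 114 mm over their backs; the gripper's body (76 mm by 85 mm) begins 54 mm behind the grasp point. The pads swing forward as they close: fully open they stand 13 mm farther back than shut.
Start: joints at [-1.287, 0.536, -0.004, 1.538, 0.003, 1.067, -0.071], TCP at [0.223, 0.611, 0.222] pointing down, gripper open.
Joint ranges: [-2.7, 2.7], [-0.37, 2.16], [-1.27, 1.26], [0.24, 2.4], [-1.31, 4.45], [0.19, 1.91], [-2.76, 2.76]. Speed limits (rad/s): [2.39, 2.39, 3.14, 3.14, 3.14, 3.14, 3.14].

### API

Orientations are given as a unit quaternion [x, y, z, w].
In Python, from rig import readout, eyes, arm gives the robot as it stands. The module is installed in compiled form; this text tells all that it offers.
- The arm moves only by the tool play_rows, never from a script. Its argument "rows" is a list of rows, each a list of 7 numbers: the closure, from 0 (fully open) to 1 (shut), then the shift along the tool's x, y, z in cm, then the turn, a rotation vector about the tool's x, y, z in degrees. A call has 1 to 20 rows; each row is the pose to reach, as a shift and turn from the pose commanded when the call began, along the tool's axes at that moment; what a row does not reach only later rows make up. A row lasts 1/8 s, in which the tool goes at most 62.5 mm and 10.7 degrees, less where a joint would pass 70% of its speed; a pose out of reach is approached as far as the arm can. A call with a gripper value outside its range is refused whole. The fingers move at their own pace and stop on an object; "grip_force" is the grip in N (left out, the last holds). Time passes only in rows, so rows that repeat a pose let the fingers close. It gives the time, the measured TCP pose, the force, the opening and the grip force at its end, in the units of the state.
- readout.sense(): the state, without advancing time (a new reading comes with each control period).
- eyes.snapshot(name): name is "scene" or "side" or "wrist"; returns a dict with "img" (400x640x3 uint8, red, green, blue), "z_map" (400x640 float32, m along the optical axis (not along the pixel's ray), 0 where there is no reading), "fov_y" (degrees; the focal length in pixels is half the picture's height over the tangent of half this angle, whatever the lens; pixels are square), "cx", "cy" (the principal point, pixels), "world_from_camera" (4x4, takes a point from camera to world coordinates). Camera axes: x right, y up, looking along -z (the intrinsics and any distortion apply to the point x, -y, -z); pixel columns grow to the right and rows downward; lengths in m; the calibration is good to about 2 mm. A picture is of the moment at which its call begins.
- arm.job_done(): hands the job in; it is judged then, once.
The state is a dict: "time": time; "q": joint angles; "dq": joint speeds; "effort": joint torques, N m; "eef_pos": TCP position; "eef_rot": TCP orientation; "wrist_force": force on the tool from outside, world axes, zero at the start; "wrist_torque": the same for the moment, N m; "width": opening from 0.0 (shut) to 1.0 (fully open); "gripper_force": force on a finger pad.
Only numpy, scipy, OpenCV 4.12 (cv2) and the standard library are available. Lean on these libraries where they do the work, as an engineer would, in place of code of your own. Each camera call takes 0.05 s, during which the arm holds its last target. There are 200 camera calls.

### The job

The little two-drawer parts chest on the desk lets only one drawer out at a time, and the one with the round knob has been left open, so the one with the bar handle is locked. Push the knob drawer fully home first, then pull the bar-handled drawer at least two thirds of the way out so that I can get at the tape roll in it, and let go.

Things in the scene. Friction and masses are not known exactly. Their poses are not given: they have to be found in the camera images.
- knob_drawer (a joint): how far the knob drawer is out, m: 0 fully home, 0.08 fully out (hard stops). About 2 N of drag; stays where left. Starts 40 to 70 mm out and may be the left or the right drawer. The fixed chest is grey sheet metal, 256 mm wide, 150 deep, 82 high, with a clear phone case on the rear of its top; each drawer front is 114 mm wide and 9 to 76 mm above the desk.
- bar_drawer (a joint): how far the bar-handled drawer is out, m: 0 fully home (as at the start), 0.08 fully out (hard stops), about 2 N of drag. While the knob drawer is more than a few mm out, a sliding pin between the drawers stops this one after 5 to 9 mm; once the knob drawer is home it pulls out, with up to about 10 N in the first 10 mm as it moves the pin aside.
- knob_drawer_handle (a point): centre of the round steel knob on the open drawer (moves with it), 55 mm above the desk: a disc 28 mm in diameter, 16 mm thick, axis along x, on a stem; centre 35 mm and end 43 mm in front of the drawer front. Axes: x level into the chest (+x shuts the drawer), y along the chest's front, z up. The bar handle is 128 mm to one side along y.
- bar_drawer_handle (a point): centre of the level steel bar handle on the shut drawer (moves with it), 55 mm above the desk: 11 mm in diameter, 75 mm long along y, 35 mm in front of the drawer front (29 mm clear behind it), on two posts 54 mm apart. Axes as for the knob: x points level into the chest, so the drawer opens along -x.

How it is judged:
By the outcome, as a careful person would: the job done as asked, in the order asked, and still so for the second after the job is handed in, with the robot touching nothing.
It also fails if it takes over 48 s, if anything falls off the work surface, if the arm or the gripper's body presses on something with over 40 N, if the wrist force passes 120 N, or if a joint passes its speed limit or range.

## Working session

There is one attempt and no reset: what is moved stays moved. The work goes in short steps, Python scripts to look and compute and a tool call to move; the robot and the scene stay as the last step left them, time stands still between calls to the robot, and variables do not carry over. Pictures are saved under pics/ and viewed, at most 10 in all, crops included, and the job is handed in when it is done.

Besides the shell and the picture viewer there is one more tool, called after ">>>" by a JSON object that holds its "fn" and its "kwargs". play_rows: Moves the arm, as the interface text tells. Its arguments: {"type":"object","properties":{"rows":{"type":"array","items":{"type":"array","items":{"type":"number"}}},"grip_force":{"type":"number"}},"required":["rows"]}

```bash
mkdir -p pics; cat > h.py <<'E'
import numpy as np, cv2
from rig import readout, eyes, arm
def snap(n,f):
    s=eyes.snapshot(n); cv2.imwrite('pics/'+f,s['img'][:,:,::-1]); return s
def pts(s):
    z=s['z_map']; f=200/np.tan(np.radians(s['fov_y']/2))
    v,u=np.mgrid[0:400,0:640]
    p=np.stack([(u-s['cx'])/f*z,-(v-s['cy'])/f*z,-z,np.ones_like(z)],-1)
    w=(p@np.array(s['world_from_camera']).T)[...,:3]; w[z==0]=np.nan; return w
E
python3 - <<'E'
from h import *
for n in('scene','side'):
    s=snap(n,n+'1.png'); np.save(n+'1.npy',pts(s)); print(n,s['fov_y'],s['cx'],s['cy'],np.round(s['world_from_camera'],3).tolist(), [k for k in s])
print(readout.sense())
E
```

```text
scene 42.13717814482562 319.8417341451218 194.29989096798354 [[0.679, 0.313, -0.664, 0.002], [-0.734, 0.304, -0.607, -0.45], [0.012, 0.9, 0.436, 0.428], [0.0, 0.0, 0.0, 1.0]] ['img', 'z_map', 'fov_y', 'cx', 'cy', 'world_from_camera']
side 49.48046751729419 320.722411400592 193.81011499607175 [[0.993, 0.031, -0.114, 0.491], [-0.117, 0.383, -0.916, -0.729], [0.015, 0.923, 0.384, 0.396], [0.0, 0.0, 0.0, 1.0]] ['img', 'z_map', 'fov_y', 'cx', 'cy', 'world_from_camera']
{'time': 0.1, 'q': array([-1.2872182 ,  0.53709717, -0.00442651,  1.53875949,  0.00261413,
        1.06730164, -0.07120841]), 'dq': array([ 8.89383222e-04, -2.22311991e-03, -4.79154977e-05, -2.97485909e-03,
       -8.00095994e-04,  1.35972009e-03,  1.68435728e-03]), 'effort': array([ 2.71174016e-03, -5.84564281e+01,  1.05199557e+00, -2.59777325e+01,
        1.26570047e-02,  4.63047239e-03,  2.02651302e-05]), 'eef_pos': array([0.22257517, 0.61008983, 0.22090223]), 'eef_rot': array([ 1.73969452e-01,  9.84750741e-01, -7.76962469e-04, -6.92837852e-05]), 'wrist_force': array([ 0.02776195, -0.16491356,  0.82052454]), 'wrist_torque': array([ 0.04301945,  0.04540976, -0.00669853]), 'gripper_force': 0.0, 'width': 1.001219714636788}
```

View pics/scene1.png

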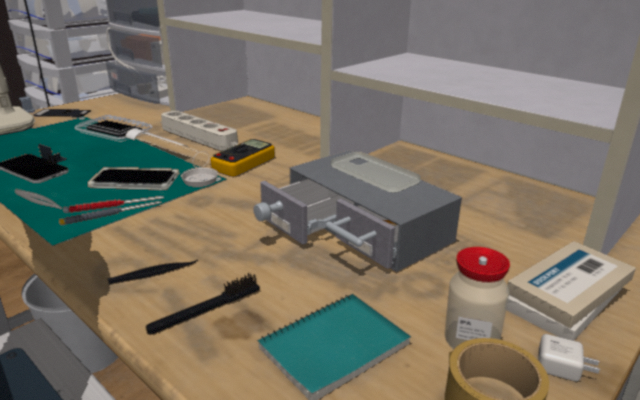

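View pics/side1.png

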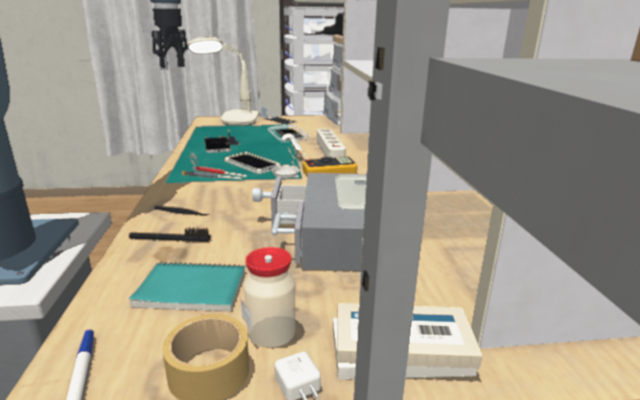

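The knob drawer (knob at about (262,212) in the scene view) is the left one and is open. The bar handle is at about (345,231), with shelves behind and above. Next I measure these from depth.

```bash
python3 - <<'E'
from h import *
w=np.load('scene1.npy')
for n,u,v in [('knob',262,212),('knob',260,211),('barL',330,223),('bar',345,231),('barR',360,240),('kfront',290,205),('kfront',285,220),('bfront',375,240),('bfront',385,250),('bfront',370,222),('shelf edge',500,90),('shelf edge',420,75),('shelf edge',600,120),('top',300,175),('top',370,205),('top',430,200),('case',375,172),('jar',480,262)]:
    print(n,np.round(w[v,u],3))
# chest top plane points
m=(abs(w[...,2]-.082)<.006); m[:150]=0;m[270:]=0;m[:,:285]=0;m[:,465:]=0
p=w[m][:,:2].astype(np.float32); r=cv2.minAreaRect(p); print(len(p),r,cv2.boxPoints(r).round(3).tolist())
# handle slab: z .04-.07, near x
m=(w[...,2]>.044)&(w[...,2]<.068);m[:190]=0;m[255:]=0
a=m.copy();a[:,:250]=0;a[:,273:]=0;print('knob pts',w[a].min(0).round(3),w[a].max(0).round(3),np.median(w[a],0).round(3))
E
```

```text
knob [0.454 0.081 0.061]
knob [0.453 0.085 0.062]
barL [ 0.502 -0.013  0.059]
bar [ 0.499 -0.045  0.06 ]
barR [ 0.495 -0.075  0.059]
kfront [0.493 0.061 0.066]
kfront [0.494 0.074 0.035]
bfront [ 0.531 -0.075  0.044]
bfront [ 0.526 -0.096  0.039]
bfront [ 0.532 -0.063  0.069]
shelf edge [ 0.839 -0.09   0.209]
shelf edge [0.835 0.065 0.21 ]
shelf edge [ 0.785 -0.264  0.209]
top [0.592 0.138 0.061]
top [ 0.554 -0.045  0.081]
top [ 0.631 -0.1    0.081]
case [0.653 0.021 0.084]
jar [ 0.481 -0.254  0.111]
5916 ((0.5899009704589844, 0.01123000681400299), (0.2586413323879242, 0.2040730118751526), 82.81332397460938) [[0.47200000286102295, -0.10400000214576721], [0.675000011920929, -0.12999999523162842], [0.7070000171661377, 0.12700000405311584], [0.5049999952316284, 0.15199999511241913]]
knob pts [0.452 0.078 0.044] [0.507 0.144 0.068] [0.465 0.093 0.057]
```

>>> {"fn": "play_rows", "kwargs": {"rows": [[1, -35, -42, 7, 0, 0, 77], [1, -35, -42, 7, 0, 0, 77], [1, -35, -42, 7, 0, 0, 77], [1, -35, -42, 7, 0, 0, 77], [1, -35, -42, 7, 0, 0, 77], [1, -35, -42, 7, 0, 0, 77], [1, -35, -42, 7, 0, 0, 77], [1, -35, -42, 7, 0, 0, 77], [1, -35, -42, 7, 0, 0, 77], [1, -35, -42, 7, 0, 0, 77], [1, -35, -42, 7, 0, 0, 77], [1, -35, -42, 7, 0, 0, 77]]}}

```text
time: 1.6
eef_pos: [0.4073, 0.0975, 0.1517]
eef_rot: [0.748, 0.663, 0.0, -0.0]
wrist_force: [0.0, -0.4, 0.1]
width: 0.001
gripper_force: 0.0
```

```bash
python3 - <<'E'
from h import *
s=snap('wrist','w1.png'); np.save('w1.npy',pts(s)); t=readout.sense();print(t['time'],t['eef_pos'],t['eef_rot'],t['q'],t['wrist_force'],t['width'])
E
```

```text
1.65 [0.40735438 0.09743206 0.1517319 ] [ 7.48322926e-01  6.63334577e-01  1.13547504e-04 -1.54321120e-04] [-0.72453515  0.26923519  0.44227237  2.20154349 -0.17751972  0.70337417
 -0.28057882] [0.09339116 1.0093168  0.55489446] -0.000209993904151266
```

View pics/w1.png

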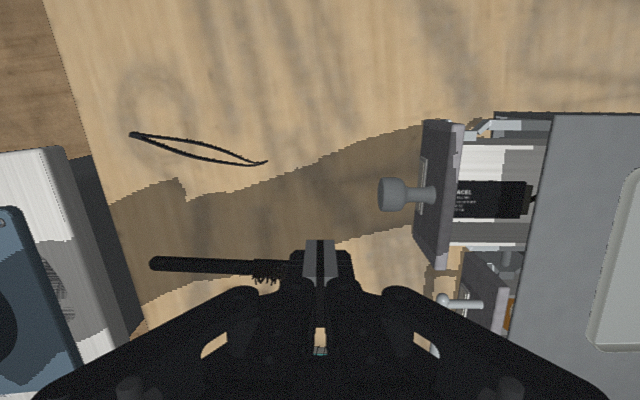

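The wrist view shows the knob at about (392,194), the open drawer's front edge at about (445,125)–(440,265), and the end of the bar at about (443,300). I measure these more closely here.

```bash
python3 - <<'E'
from h import *
w=np.load('w1.npy'); ex=np.array([.9925,-.122]);ey=np.array([.122,.9925])
# fit chest top front edge & drawer-front top edge for yaw
m=abs(w[...,2]-.082)<.004; m[:, :500]=0; 
E=[]
for v in range(125,330,5):
    u=np.where(m[v])[0]
    if len(u): E.append(w[v,u[0],:2])
E=np.array(E); 
m=abs(w[...,2]-.075)<.005; m[:,:412]=0; m[:,470:]=0
F=np.array([w[v,np.where(m[v])[0][0],:2] for v in range(125,262,4) if m[v].any()])
for P in(E,F):
    vx,vy,x0,y0=cv2.fitLine(P.astype(np.float32),cv2.DIST_HUBER,0,.01,.01).ravel(); print('yaw',np.degrees(np.arctan2(-vx/vy,1)),len(P),np.median(P@ex))
def ext(n,u0,u1,v0,v1,z0,z1):
    p=w[v0:v1,u0:u1].reshape(-1,3);p=p[(p[:,2]>z0)&(p[:,2]<z1)]; a=p[:,:2]@ex;b=p[:,:2]@ey
    print(n,len(p),'ex',np.percentile(a,[1,50,99]).round(3),'ey',np.percentile(b,[1,50,99]).round(3),'z',p[:,2].min().round(3),p[:,2].max().round(3))
ext('knob',372,406,170,220,.045,.08)
ext('bar',432,455,285,330,.05,.075)
t=readout.sense()['eef_pos'];print('tcp',t[:2]@ex,t[:2]@ey)
E
```

```text
yaw -7.449022 41 0.5498603362237211
yaw -7.4741716 35 0.48413001190262017
knob 903 ex [0.441 0.448 0.46 ] ey [0.136 0.152 0.162] z 0.046 0.071
bar 207 ex [0.497 0.503 0.513] ey [0.045 0.052 0.058] z 0.053 0.062
tcp 0.3924125073150744 0.14639855433035007
```

>>> {"fn": "play_rows", "kwargs": {"rows": [[1, 0.3, 0, 5, 0, 0, 0.5], [1, 0.3, 0, 9.8, 0, 0, 0.5], [1, 0.3, 1, 9.8, 0, 0, 0.5], [1, 0.3, 2, 9.8, 0, 0, 0.5], [1, 0.3, 3, 9.8, 0, 0, 0.5], [1, 0.3, 4, 9.8, 0, 0, 0.5], [1, 0.3, 5, 9.8, 0, 0, 0.5], [1, 0.3, 6, 9.8, 0, 0, 0.5], [1, 0.3, 7, 9.8, 0, 0, 0.5], [1, 0.3, 7.5, 9.8, 0, 0, 0.5], [1, 0.3, 8, 9.8, 0, 0, 0.5], [1, 0.3, 8.3, 9.8, 0, 0, 0.5]]}}

```text
time: 3.15
eef_pos: [0.4905, 0.0888, 0.0536]
eef_rot: [0.752, 0.659, -0.0, -0.0]
wrist_force: [-2.3, -0.0, 1.4]
width: -0.002
gripper_force: 0.8
```

>>> {"fn": "play_rows", "kwargs": {"rows": [[1, 0, 0.2, 0, 0, 0, 0], [1, 0, 0.4, 0, 0, 0, 0], [1, 0, 0.6, 0, 0, 0, 0], [1, 0, 0.6, 0, 0, 0, 0]]}}

```text
time: 3.65
eef_pos: [0.4966, 0.0881, 0.0537]
eef_rot: [0.752, 0.659, 0.0, 0.0]
wrist_force: [-0.9, -0.5, -1.2]
width: -0.002
gripper_force: 0.4
```

>>> {"fn": "play_rows", "kwargs": {"rows": [[1, 0, 0.2, 0, 0, 0, 0], [1, 0, 0.4, 0, 0, 0, 0], [1, 0, 0.4, 0, 0, 0, 0]]}}

```text
time: 4.03
eef_pos: [0.5007, 0.0876, 0.0537]
eef_rot: [0.752, 0.659, 0.0, 0.0]
wrist_force: [0.2, -0.6, -0.1]
width: -0.0
gripper_force: 0.3
```

>>> {"fn": "play_rows", "kwargs": {"rows": [[1, 0, 0.2, 0, 0, 0, 0], [1, 0, 0.4, 0, 0, 0, 0]]}}

```text
time: 4.28
eef_pos: [0.5022, 0.0874, 0.0534]
eef_rot: [0.752, 0.659, -0.002, -0.002]
wrist_force: [-8.5, 0.8, 6.5]
width: 0.0
gripper_force: 4.5
```

>>> {"fn": "play_rows", "kwargs": {"rows": [[1, 0, 0.2, 0, 0, 0, 0], [1, 0, 0.2, 0, 0, 0, 0]]}}

```text
time: 4.53
eef_pos: [0.5022, 0.0874, 0.053]
eef_rot: [0.752, 0.659, -0.003, -0.003]
wrist_force: [-10.0, 2.0, 7.9]
width: 0.004
gripper_force: 5.6
```

```bash
python3 - <<'E'
from h import *
s=snap('scene','s2.png'); w=pts(s); ex=np.array([.9914,-.1297])
cv2.imwrite('pics/s2c.png',cv2.resize(s['img'][120:300,220:480,::-1],None,fx=3,fy=3))
E
```

```text
(no output)
```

View pics/s2c.png

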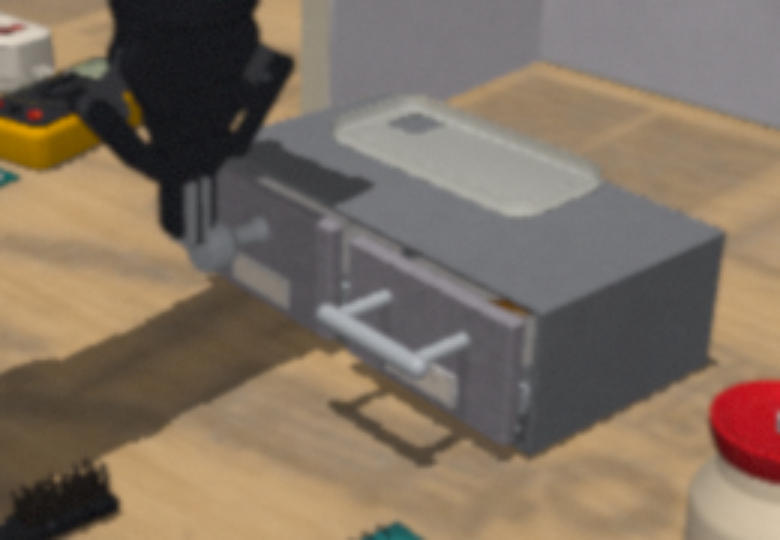

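The knob drawer is against its stop: its front is flush with the bar drawer's front, and the push force rose to 10 N without it moving. Now I back off, lift, and go to hover over the bar.

>>> {"fn": "play_rows", "kwargs": {"rows": [[1, 0, -2, 0, 0, 0, 0], [1, 0, -4, 0, 0, 0, 0], [0.69, 0, -4, -5, 0, 0, 0], [0.69, 0, -4, -8, 0, 0, 0], [0.69, -6, -1, -8, 0, 0, 0], [0.69, -12, 1.3, -8, 0, 0, 0], [0.69, -12.8, 1.3, -8, 0, 0, 0], [0.69, -12.8, 1.3, -8, 0, 0, 0]]}}

```text
time: 5.58
eef_pos: [0.5026, -0.0425, 0.1338]
eef_rot: [0.753, 0.658, 0.0, 0.0]
wrist_force: [0.2, 0.1, -0.2]
width: 0.314
gripper_force: 0.0
```

```bash
python3 - <<'E'
from h import *
t=readout.sense();print(t['eef_pos'],t['width'])
s=snap('wrist','w2.png')
E
```

```text
[ 0.50258257 -0.04254616  0.13378822] 0.31414331923619415
```

View pics/w2.png

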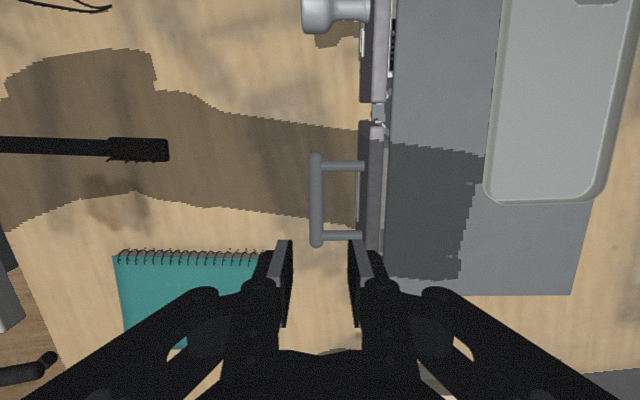

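The wrist view shows the bar upright at u≈316, with its posts at v≈165 and 237, in line with the midpoint of the fingers at u≈320. The knob drawer's front is in line with the bar drawer's front. Descending.

>>> {"fn": "play_rows", "kwargs": {"rows": [[0.69, 0, 0, 3, 0, 0, 0], [0.69, 0, 0, 5, 0, 0, 0], [0.69, 0, 0, 6.5, 0, 0, 0], [0.69, 0, 0, 8, 0, 0, 0], [0.69, 0, 0, 8, 0, 0, 0]]}}

```text
time: 6.25
eef_pos: [0.5017, -0.0413, 0.0528]
eef_rot: [0.752, 0.659, -0.001, -0.001]
wrist_force: [-0.5, -0.0, 0.5]
width: 0.313
gripper_force: 0.0
```

>>> {"fn": "play_rows", "kwargs": {"rows": [[1, 0, 0, 0, 0, 0, 0], [1, 0, 0, 0, 0, 0, 0], [1, 0, 0, 0, 0, 0, 0], [1, 0, 0, 0, 0, 0, 0]], "grip_force": 40}}

```text
time: 6.75
eef_pos: [0.5025, -0.0418, 0.0539]
eef_rot: [0.752, 0.659, 0.0, 0.0]
wrist_force: [0.8, -0.4, -0.3]
width: -0.001
gripper_force: 0.0
```

```bash
python3 - <<'E'
from h import *
s=snap('scene','s3.png'); a=cv2.resize(s['img'][150:300,260:450,::-1],None,fx=3,fy=3)
t=snap('wrist','w3.png'); np.save('w3.npy',pts(t)); b=cv2.resize(t['img'][:,150:550,::-1],None,fx=.55,fy=.55*450/220)
b=cv2.resize(t['img'][:,:,::-1][50:350,200:500],(225,225)); c=np.zeros((450,795,3),np.uint8); c[:,:570]=a; c[:225,570:]=b
cv2.imwrite('pics/c3.png',c)
E
```

```text
(no output)
```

View pics/c3.png

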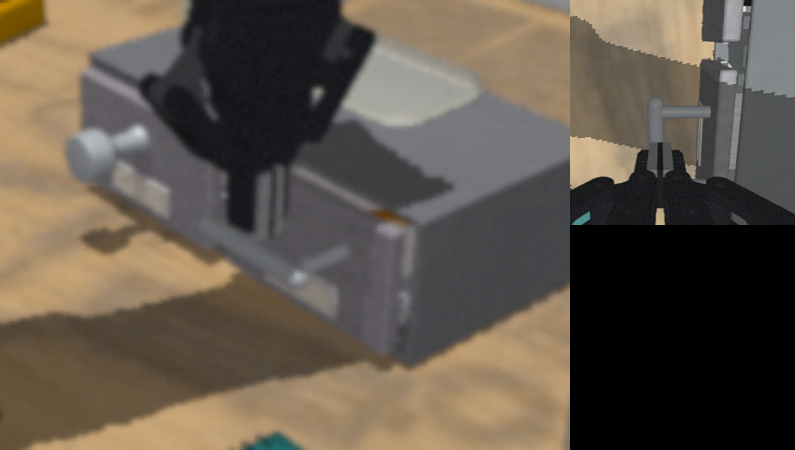

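The fingers shut without the bar between them. In the scene crop the bar hides the fingertips. I measure the bar and the fingertips from the depth maps.

```bash
python3 - <<'E'
from h import *
ex=np.array([.9916,-.1297]);ey=np.array([.1297,.9916])
def show(n,w,u,v):
    p=w[v,u]; print(n,(u,v),'ex %.3f ey %.3f z %.3f'%(p[:2]@ex,p[:2]@ey,p[2]))
w=np.load('w3.npy')
# crop: u=200+ (x-570)*300/225, v=50+y*300/225
for v in range(185,320,8): show('wr',w,316,v)
for u in (308,312,316,320,324,328): show('bar',w,u,215)
s=eyes.snapshot('scene'); w2=pts(s)
for x,y in [(215,232),(240,247),(265,258),(290,272),(265,225),(280,220),(270,200),(245,220),(258,232),(275,232)]: show('sc',w2,260+x//3,150+y//3)
t=readout.sense();print('tcp',t['eef_pos'][:2]@ex,t['eef_pos'][:2]@ey,t['eef_pos'][2],t['wrist_force'])
E
```

```text
wr (316, 185) ex 0.503 ey 0.060 z 0.060
wr (316, 193) ex 0.503 ey 0.056 z 0.060
wr (316, 201) ex 0.503 ey 0.052 z 0.060
wr (316, 209) ex 0.503 ey 0.048 z 0.061
wr (316, 217) ex 0.503 ey 0.044 z 0.060
wr (316, 225) ex 0.503 ey 0.040 z 0.061
wr (316, 233) ex 0.503 ey 0.035 z 0.060
wr (316, 241) ex 0.503 ey 0.035 z 0.069
wr (316, 249) ex 0.503 ey 0.036 z 0.078
wr (316, 257) ex 0.503 ey 0.035 z 0.085
wr (316, 265) ex 0.503 ey 0.035 z 0.091
wr (316, 273) ex 0.503 ey 0.035 z 0.098
wr (316, 281) ex 0.503 ey 0.033 z 0.101
wr (316, 289) ex 0.503 ey 0.031 z 0.102
wr (316, 297) ex 0.503 ey 0.027 z 0.101
wr (316, 305) ex 0.503 ey 0.023 z 0.101
wr (316, 313) ex 0.503 ey 0.020 z 0.101
bar (308, 215) ex 0.499 ey 0.045 z 0.060
bar (312, 215) ex 0.501 ey 0.045 z 0.062
bar (316, 215) ex 0.503 ey 0.045 z 0.061
bar (320, 215) ex 0.505 ey 0.045 z 0.060
bar (324, 215) ex 0.507 ey 0.043 z 0.057
bar (328, 215) ex 0.510 ey 0.023 z 0.000
sc (331, 227) ex 0.496 ey 0.045 z 0.057
sc (340, 232) ex 0.496 ey 0.026 z 0.058
sc (348, 236) ex 0.497 ey 0.010 z 0.058
sc (356, 240) ex 0.497 ey -0.006 z 0.059
sc (348, 225) ex 0.501 ey 0.015 z 0.072
sc (353, 223) ex 0.508 ey 0.013 z 0.074
sc (350, 216) ex 0.501 ey 0.012 z 0.087
sc (341, 223) ex 0.489 ey 0.017 z 0.078
sc (346, 227) ex 0.496 ey 0.014 z 0.071
sc (351, 227) ex 0.506 ey 0.014 z 0.067
tcp 0.5035740592221368 0.023753903372105804 0.05375624831779818 [ 0.22986032 -0.45266618  0.33215425]
```

```bash
python3 - <<'E'
from h import *
ex=np.array([.9916,-.1297]);ey=np.array([.1297,.9916])
w=np.load('w3.npy'); E=w[...,:2]@ex; Y=w[...,:2]@ey; Z=w[...,2]
m=(abs(Y-.0345)<.004)
for e in np.arange(.482,.530,.003):
    k=m&(abs(E-e)<.0015)&(Z>.01)&(Z<.12); print('ex %.3f'%e,k.sum(),Z[k].min().round(3) if k.any() else None,Z[k].max().round(3) if k.any() else None)
s=snap('scene','s4.png'); a=cv2.resize(s['img'][190:260,310:390,::-1],None,fx=7,fy=7,interpolation=cv2.INTER_CUBIC)
t=cv2.imread('pics/w3.png')[170:300,270:370]; b=cv2.resize(t,(230,299))
c=np.zeros((490,790,3),np.uint8); c[:,:560]=a; c[:299,560:]=b; cv2.imwrite('pics/c4.png',c)
E
```

```text
ex 0.482 292 0.107 0.12
ex 0.485 283 0.106 0.12
ex 0.488 102 0.104 0.115
ex 0.491 256 0.072 0.12
ex 0.494 443 0.07 0.12
ex 0.497 485 0.054 0.12
ex 0.500 603 0.058 0.12
ex 0.503 558 0.058 0.12
ex 0.506 515 0.055 0.118
ex 0.509 548 0.068 0.12
ex 0.512 449 0.068 0.12
ex 0.515 444 0.07 0.12
ex 0.518 313 0.072 0.12
ex 0.521 94 0.104 0.12
ex 0.524 252 0.105 0.12
ex 0.527 308 0.106 0.12
ex 0.530 203 0.108 0.12
```

View pics/c4.png

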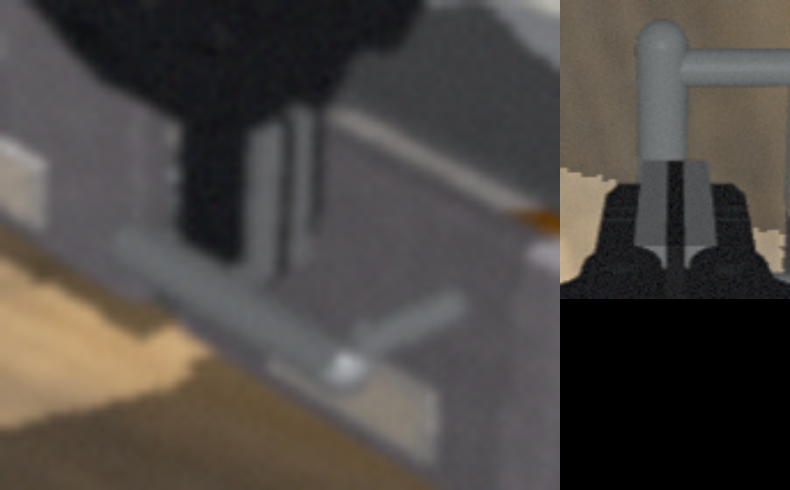

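The tips end at z≈0.068, which is above the bar top (0.060), so they sit about 33 mm higher than the stated geometry puts them. I will go 22 mm lower with the fingers part open. First I check that the knob drawer front really lines up.

```bash
python3 - <<'E'
from h import *
ex=np.array([.9916,-.1297]);ey=np.array([.1297,.9916])
w=pts(eyes.snapshot('scene')); E=w[...,:2]@ex; Y=w[...,:2]@ey; Z=w[...,2]
b=(Z>.02)&(Z<.07)&(abs(E-.535)<.015)
for y in np.arange(-.03,.205,.015):
    k=b&(abs(Y-y)<.006); print('ey %.3f'%y,k.sum(),np.median(E[k]).round(4) if k.any() else None)
W=np.load('w3.npy');E=W[...,:2]@ex;Z=W[...,2]
for e in np.arange(.525,.56,.005):
    k=(abs(E-e)<.0025)&(Z>.088)&(Z<.2); print('body %.3f'%e,k.sum(),Z[k].min() if k.any() else None)
E
```

```text
ey -0.030 293 0.5366
ey -0.015 184 0.5353
ey 0.000 176 0.5348
ey 0.015 135 0.535
ey 0.030 130 0.5353
ey 0.045 26 0.5351
ey 0.060 0 None
ey 0.075 0 None
ey 0.090 57 0.539
ey 0.105 102 0.5351
ey 0.120 121 0.5354
ey 0.135 133 0.5349
ey 0.150 162 0.5335
ey 0.165 82 0.5347
ey 0.180 61 0.5352
ey 0.195 56 0.5352
body 0.525 921 0.10491212664431253
body 0.530 1534 0.10767272541881083
body 0.535 1582 0.10764477353010798
body 0.540 2770 0.11098108108186017
body 0.545 2613 0.11965032548071969
body 0.550 1571 0.12617648316506636
body 0.555 1281 0.13158883705881735
body 0.560 966 0.13787237469216607
```

>>> {"fn": "play_rows", "kwargs": {"rows": [[0.68, 0, 0, 0, 0, 0, 0], [0.68, 0, 0, 0, 0, 0, 0], [0.68, 0, 0, 0, 0, 0, 0]]}}

```text
time: 7.38
eef_pos: [0.5024, -0.0418, 0.0537]
eef_rot: [0.752, 0.659, 0.0, 0.0]
wrist_force: [-0.6, 0.8, 0.4]
width: 0.32
gripper_force: 0.0
```

>>> {"fn": "play_rows", "kwargs": {"rows": [[0.68, 0, 0, 1.1, 0, 0, 0], [0.68, 0, 0, 2.2, 0, 0, 0], [0.68, 0, 0, 2.2, 0, 0, 0]]}}

```text
time: 7.75
eef_pos: [0.5013, -0.0418, 0.0305]
eef_rot: [0.752, 0.659, -0.001, -0.001]
wrist_force: [0.0, -0.5, 0.2]
width: 0.32
gripper_force: 0.0
```

>>> {"fn": "play_rows", "kwargs": {"rows": [[1, 0, 0, 0, 0, 0, 0], [1, 0, 0, 0, 0, 0, 0], [1, 0, 0, 0, 0, 0, 0], [1, 0, 0, 0, 0, 0, 0]], "grip_force": 50}}

```text
time: 8.25
eef_pos: [0.4997, -0.0416, 0.0314]
eef_rot: [0.752, 0.659, -0.002, -0.002]
wrist_force: [-5.0, 0.2, 1.9]
width: 0.105
gripper_force: 48.8
```

Gripped. Now I pull slowly.

>>> {"fn": "play_rows", "kwargs": {"rows": [[1, 0, -0.5, 0, 0, 0, 0], [1, 0, -1, 0, 0, 0, 0], [1, 0, -1.5, 0, 0, 0, 0], [1, 0, -2, 0, 0, 0, 0], [1, 0, -2.5, 0, 0, 0, 0], [1, 0, -3, 0, 0, 0, 0]], "grip_force": 60}}

```text
time: 9.0
eef_pos: [0.4721, -0.0379, 0.0316]
eef_rot: [0.752, 0.659, -0.0, -0.0]
wrist_force: [1.4, -2.0, -11.4]
width: 0.099
gripper_force: 58.3
```

>>> {"fn": "play_rows", "kwargs": {"rows": [[1, 0, -0.7, 0, 0, 0, 0], [1, 0, -1.4, 0, 0, 0, 0], [1, 0, -2.1, 0, 0, 0, 0], [1, 0, -2.8, 0, 0, 0, 0], [1, 0, -3.5, 0, 0, 0, 0], [1, 0, -4.2, 0, 0, 0, 0], [1, 0, -4.2, 0, 0, 0, 0]]}}

```text
time: 9.88
eef_pos: [0.4294, -0.0323, 0.0316]
eef_rot: [0.752, 0.659, -0.001, -0.001]
wrist_force: [-1.9, -3.2, -12.5]
width: 0.099
gripper_force: 58.5
```

>>> {"fn": "play_rows", "kwargs": {"rows": [[0.7, 0, 0, 0, 0, 0, 0], [0.7, 0, 0, 0, 0, 0, 0], [0.7, 0, 0, 0, 0, 0, 0], [0.7, 0, 0, -2, 0, 0, 0], [0.7, 0, 0, -5, 0, 0, 0], [0.7, 0, 0, -10, 0, 0, 0], [0.7, 0, 0, -15, 0, 0, 0], [0.7, 0, 0, -15, 0, 0, 0]]}}

```text
time: 10.88
eef_pos: [0.434, -0.032, 0.1851]
eef_rot: [0.752, 0.659, 0.004, 0.002]
wrist_force: [-0.0, -0.4, 0.3]
width: 0.299
gripper_force: 0.0
```

```bash
python3 - <<'E'
from h import *
ex=np.array([.9916,-.1297]);ey=np.array([.1297,.9916])
s=snap('scene','s5.png');w=pts(s); E=w[...,:2]@ex; Y=w[...,:2]@ey; Z=w[...,2]
for y0,y1 in((-.03,.06),(.10,.2)):
    k=(Z>.02)&(Z<.07)&(Y>y0)&(Y<y1)&(E>.40)&(E<.56); h=np.histogram(E[k],np.arange(.40,.56,.005)); i=np.argsort(h[0])[::-1][:4]; print([(h[1][j].round(3),h[0][j]) for j in i])
print(readout.sense()['wrist_force'],readout.sense()['time'])
E
```

```text
[(np.float64(0.46), np.int64(997)), (np.float64(0.425), np.int64(174)), (np.float64(0.465), np.int64(169)), (np.float64(0.42), np.int64(128))]
[(np.float64(0.535), np.int64(426)), (np.float64(0.53), np.int64(378)), (np.float64(0.49), np.int64(132)), (np.float64(0.495), np.int64(51))]
[ 0.28790193  0.61298491 -0.68957902] 10.925
```

View pics/s5.png

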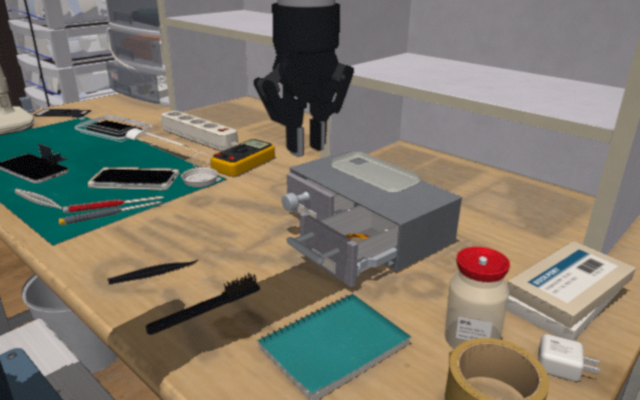

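The bar drawer front moved from ex 0.535 to about 0.463, so it is about 72 mm out, with the tape visible at (357,237). The knob drawer (knob at (292,201)) is still home, and the gripper is clear above both.

```bash
python3 -c "
from rig import arm
print(arm.job_done())"
```

```text
the job is handed in; nothing more can be done
None
```

The knob drawer is fully home and the bar-handled drawer is about 72 mm out of 80 mm, with the gripper let go and clear; the job is handed in, with no verdict shown.

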